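Fetch the dried toy truck from behind the finishing supplies

TASK

The wooden toy truck has dried at the back of the drip tray and has to join the finished cars. First stand all three containers (the round tin, the oblong can and the glue bottle) on the sheet of cardboard; then take the truck out and park it in the empty middle lane of the carrying board, level with the two cars and facing the same way, without disturbing them; last, put every container back upright in the drip tray where it stood at the start, the can turned as it was. Set everything down gently, neither dropping it nor tipping it over.

Things in the scene. Friction and masses are not known exactly. Their poses are not given: they have to be found in the camera images.
- tin: Round steel tin of finish with a pale paper band, 54 mm diameter, 112 mm high, 0.25 to 0.5 kg. Origin: centre of its underside; z up its axis. Starts in one of three places in the front row of the drip tray.
- can: Oblong sheet-metal can with a pale paper band and a small black screw cap. Body 38 mm along its x, 54 mm along its y, 110 mm high; the cap (20 mm across, 12 mm towards +y) rises to 124 mm. 0.2 to 0.45 kg. Origin: centre of its underside. In the front row of the drip tray at the start, its 38 mm side front to back.
- bottle: White round glue bottle with a pale paper band and a black nozzle. Body 48 mm diameter, cylindrical up to 98 mm, then a shoulder and nozzle up to 124 mm. 0.15 to 0.3 kg. Origin: centre of its underside; z up its axis. Starts in the front row of the drip tray.
- truck: Bare wooden toy pickup, rigid (wheels do not turn), 0.12 to 0.26 kg: 130 mm long along its x (bonnet to +x, open bed to -x), 62 mm wide over the wheels, 54 mm high. Origin: under its middle, at the wheels' underside. Grip the solid cab: centre 6 mm ahead of the origin, 36 mm long, 42 mm wide (y), 26 to 54 mm up. Wheels 32 mm across, 40 mm ahead of and behind the origin. Starts at the tray's back.
- drip_tray: Shallow dark steel tray, fixed, 152 (x) by 222 mm (y), floor 5 mm thick, rim 15 mm high, 5 mm thick. Origin: centre of its underside; +x is its back, away from the robot. The containers stand in a row along y, about 70 mm apart, 34 mm in front (-x) of its middle; the truck stands close behind them, 34 mm behind (+x) the middle, lengthwise along y, bonnet to +y.
- cardboard: Flat square sheet of brown cardboard fixed to the bench, 200 by 200 mm, 4 mm thick: the side area. Origin: centre of its underside. It lies to one side of the drip tray, the carrying board to the other; which is which changes. A container is on it when the centre of its underside is over the sheet (5 mm or more inside its edge).
- carrying_board: Plywood board, fixed, 170 (x) by 268 mm (y), 12 mm thick; four battens along x, 6 mm wide and 6 mm high above it, at y = -131, -44, 44 and 131 mm, form three lanes. Origin: centre of its underside. The middle lane (82 mm clear) is empty; each outer lane holds a car, nose to +x. The truck's place is the board's middle, its nose also to +x.
- car_left: Finished wooden toy car (rounded saloon, its cabin towards the rear, low bonnet towards its +x), 116 mm long, 58 mm wide, 50 mm high, standing loose in the board's +y lane, about 88 mm from the board's middle. To be left alone. Origin: centre of its length and width, at the underside of its wheels.
- car_right: The same kind of toy car, standing loose in the board's -y lane, about 88 mm from the board's middle. To be left alone. Origin as for the other car.
Things that resemble listed ones, but are neither listed nor needed, are in the scene too. Leave any green or purple look-alike of the can alone.

How it is judged:
By the outcome, as a careful person would: the job done as asked, in the order asked, and still so for the second after the job is handed in, with the robot touching nothing.
It also fails if it takes over 147 s, if anything falls off the work surface, if the arm or the gripper's body presses on something with over 40 N, if the wrist force passes 120 N, or if a joint passes its speed limit or range.

ROBOT

A 7-joint arm with a two-finger parallel gripper is mounted at the origin on the work surface. World frame = base frame: x ahead of the robot, y to its left, z up, the work surface at z = 0. Lengths are in m, angles in rad, forces in N, time in s.
With the tool pointing down it reaches from about 0.35 to 0.9 m from the base axis. Payload 8.1 kg.
Tool frame: the origin (TCP) lies midway between the tips of the shut fingers; the grasp point (between the pads) lies arm.grasp_offset behind it (arm.grasp_offset is the distance from the TCP to the grasp point, in m); z points along the fingers, y is the line along which they close (so a half turn about z gives the same grasp; the last joint's range is limited). The gripper opens to 85 mm and grips with 20 to 120 N. Pads are 22 mm wide; open, the fingers measure 114 mm over their backs; the gripper's body (76 mm by 85 mm) begins 54 mm behind the grasp point. The pads swing forward as they close: fully open they stand 13 mm farther back than shut.
Start: joints at [-1.23, 0.434, 0.025, 1.573, -0.012, 1.134, -0.075], TCP at [0.268, 0.564, 0.231] pointing down, gripper open.
Joint ranges: [-2.62, 2.62], [-0.44, 2.09], [-1.27, 1.32], [0.08, 2.57], [-1.32, 4.46], [0.12, 2], [-2.74, 2.74]. Speed limits (rad/s): [2.22, 2.22, 3.01, 3.01, 3.14, 3.14, 3.14].

INTERFACE

Orientations are given as a 3x3 rotation matrix whose columns are the frame's x, y, z axes.
In Python, from workcell import arm, vision gives the robot as it stands. The module is installed in compiled form; this text tells all that it offers.
- The arm moves only by the shell command python3 -m crank 'ROWS'. ROWS is JSON, a list of rows, each a list of 7 numbers: the shift along the tool's x, y, z each as a share of 0.75 m, from -1 to 1, then the turn, a rotation vector about the tool's x, y, z each as a share of 360 degrees, from -1 to 1, then the gripper command: -1 is shut, 1 is fully open, values between are in proportion. In form: [[x, y, z, ax, ay, az, fingers], ...]. A call has 1 to 12 rows; each row is the pose to reach, as a shift and turn from the pose commanded when the call began, along the tool's axes at that moment, turning the shorter way round; what a row does not reach only later rows make up. A row lasts 1/8 s, in which the tool goes at most 62.5 mm and 10.7 degrees, less where a joint would pass 70% of its speed; a pose out of reach is approached as far as the arm can. A call with a number of a shift or a turn outside -1 to 1 is refused whole. A call with a gripper value outside its range is refused whole. The fingers move at their own pace and stop on an object; the grip force is fixed at half the most. Time passes only in rows, so rows that repeat a pose let the fingers close. It gives the time, the measured TCP pose, the force, the opening and the grip force at its end, in the units of the state.
- arm.get_obs(): the state, without advancing time (a new reading comes with each control period).
- vision.snapshot(name): name is "scene" or "top"; returns a dict with "frame" (480x640x3 uint8, red, green, blue), "fx", "fy", "cx", "cy" (pixels), "rvec" (rotation vector, rad) and "tvec" (3), from world to camera coordinates, as OpenCV has them. Camera axes: x right, y down, z forward; pixel columns grow to the right and rows downward; lengths in m; the calibration is good to about 2 mm. A picture is of the moment at which its call begins. There is no depth.
- arm.hand_in(): hands the job in; it is judged then, once.
Trained networks look in a picture, given as the dict that the camera call returned (one of the last four; its "shot" number tells which), for a name from the list of things; names that differ only in an ending like _2 or _b are one class to them, and where a whole thing is asked for, a point or a joint stands for the part that bears it (a point fixed in the world has none). Each returns a list of dicts, best first, with "p" (0 to 1); they miss things now and then, are a little off and sometimes report something else, mostly with a low value. They report only what shows in the picture. A call takes as long as a camera call. They do not tell look-alikes from the thing itself.
- vision.spot_in(picture, thing): "position" ([row, column] in pixels, amid what is visible of it).
The state is a dict: "t": time; "joint_pos": joint angles; "qd": joint speeds; "joint_efforts": joint torques, N m; "tcp_pos": TCP position; "eef_rot": TCP orientation; "contact_force": force on the tool from outside, world axes, zero at the start; "torque": the same for the moment, N m; "grip_width": finger opening in m; "grip_force": force on a finger pad.
Only numpy, scipy, OpenCV 4.12 (cv2) and the standard library are available. Lean on these libraries where they do the work, as an engineer would, in place of code of your own. Each camera call takes 0.05 s, during which the arm holds its last target. There are 200 camera calls.

## Working session

There is one attempt and no reset: what is moved stays moved. The work goes in short steps, Python scripts to look and compute and a shell command to move; the robot and the scene stay as the last step left them, time stands still between calls to the robot, and variables do not carry over. Pictures are saved under pics/ and viewed, at most 14 in all, crops included, and the job is handed in when it is done.

```bash
mkdir -p pics
cat > h.py <<'E'
import numpy as np, cv2
from workcell import arm, vision
def cam(s):
    R=cv2.Rodrigues(np.array(s["rvec"],float))[0]; t=np.array(s["tvec"],float).ravel()
    K=np.array([[s["fx"],0,s["cx"]],[0,s["fy"],s["cy"]],[0,0,1.]]); return K,R,t
def proj(s,P):
    K,R,t=cam(s); p=(np.atleast_2d(P)@R.T+t)@K.T; return p[:,:2]/p[:,2:]
def unproj(s,u,v,z):
    K,R,t=cam(s); d=R.T@np.linalg.inv(K)@np.array([u,v,1.]); c=-R.T@t
    return c+d*(z-c[2])/d[2]
def save(s,n): cv2.imwrite(f"pics/{n}.png",s["frame"][:,:,::-1])
E
python3 - <<'E'
from h import *
np.set_printoptions(precision=4,suppress=True)
for n in("top","scene"):
    s=vision.snapshot(n); save(s,n+"0")
    K,R,t=cam(s); print(n,"cam at",-R.T@t, K[0,0])
    for th in "tin can bottle truck drip_tray cardboard carrying_board car_left car_right".split():
        for d in vision.spot_in(s,th)[:3]:
            r,c=d["position"]; print(th,round(d["p"],2),round(r),round(c),unproj(s,c,r,0.06)[:2],unproj(s,c,r,0.0)[:2])
o=arm.get_obs(); print(o["t"],o["tcp_pos"],o["eef_rot"],o["grip_width"],arm.grasp_offset)
E
```

```text
top cam at [0.3352 0.0044 1.4643] 540.2795850761839
tin 0.76 222 294 [0.5935 0.0917] [0.6045 0.0954]
can 0.93 272 318 [0.4604 0.0276] [0.4657 0.0286]
can 0.81 265 274 [0.4783 0.1425] [0.4844 0.1484]
can 0.73 221 325 [0.5982 0.01  ] [0.6094 0.0103]
bottle 0.88 214 349 [ 0.6181 -0.0518] [ 0.6302 -0.0542]
truck 0.76 195 322 [0.6668 0.0206] [0.681  0.0213]
drip_tray 0.85 206 316 [0.6385 0.0359] [0.6514 0.0372]
cardboard 0.72 271 199 [0.4585 0.3358] [0.4638 0.3499]
carrying_board 0.79 287 454 [ 0.4296 -0.325 ] [ 0.4336 -0.3391]
car_left 0.73 292 422 [ 0.4157 -0.2446] [ 0.4191 -0.2553]
car_right 0.81 281 489 [ 0.4474 -0.4163] [ 0.4522 -0.4343]
scene cam at [1.0236 0.4853 0.8275] 472.9591135131317
tin 0.62 271 325 [0.596  0.0844] [0.5625 0.0531]
can 0.8 255 297 [0.6081 0.0124] [ 0.5756 -0.0246]
can 0.72 223 343 [0.4712 0.0173] [ 0.428  -0.0193]
can 0.71 255 388 [0.4727 0.1466] [0.4296 0.1201]
truck 0.71 286 277 [0.6892 0.0422] [0.663  0.0076]
drip_tray 0.55 302 304 [0.6783 0.108 ] [0.6513 0.0785]
cardboard 0.62 330 471 [0.5019 0.3698] [0.4611 0.3608]
cardboard 0.52 254 298 [0.6047 0.0127] [ 0.5719 -0.0242]
carrying_board 0.72 165 254 [ 0.4835 -0.2746] [ 0.4412 -0.334 ]
car_left 0.92 170 278 [ 0.4552 -0.2183] [ 0.4108 -0.2733]
car_right 0.59 144 226 [ 0.4822 -0.3917] [ 0.4398 -0.4603]
1.0 [0.2684 0.5644 0.2313] [[-0.9031  0.4294  0.    ]
 [ 0.4294  0.9031  0.    ]
 [-0.      0.     -1.    ]] 0.08530481382394532 0.0187
```

Run:
```python
import cv2
a=cv2.imread("pics/top0.png")[140:350,140:540]; cv2.imwrite("pics/topc.png",cv2.resize(a,(800,420),interpolation=cv2.INTER_CUBIC))
b=cv2.imread("pics/scene0.png")[90:420,170:610]; cv2.imwrite("pics/scenec.png",cv2.resize(b,(800,600),interpolation=cv2.INTER_CUBIC))
```

```text
(no output)
```

View pics/topc.png

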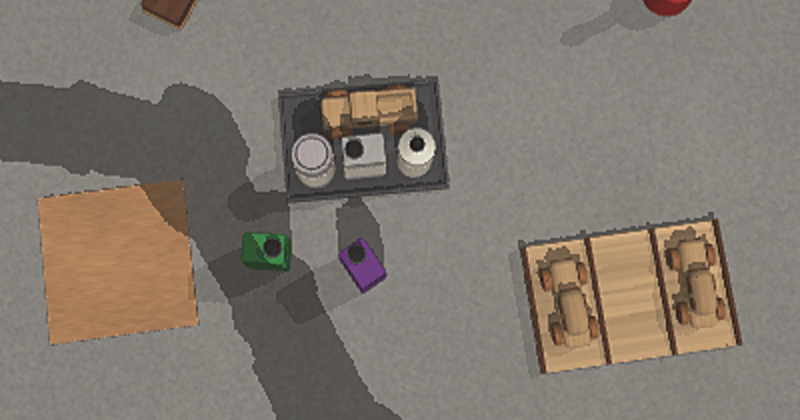

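View pics/scenec.png

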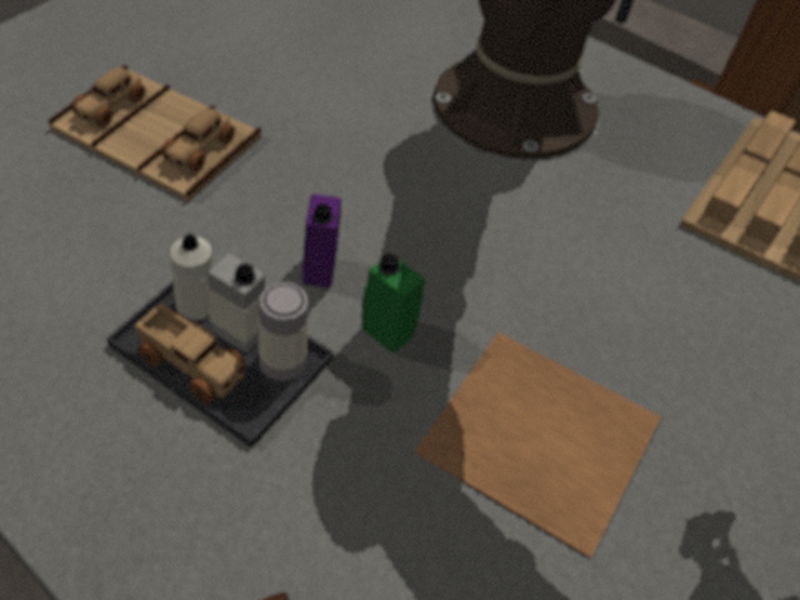

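The top view shows the tin, can and bottle in the front row of the tray, left to right at crop x≈312, 363 and 416, y≈153. The truck is behind them at (368,108), bonnet to the left (+y). The cardboard is on the left and the board with its empty middle lane is on the right. The green and purple cans in front of the tray are the look-alikes.

Next I'll fit the poses with model outlines.

```bash
cat > fit.py <<'E'
from h import *
from scipy.optimize import minimize
def rect(lx,ly,z,cx=0,cy=0,n=60):
    c=np.array([[-1,-1],[1,-1],[1,1],[-1,1],[-1,-1]])*[lx/2,ly/2]+[cx,cy]
    p=np.concatenate([np.linspace(c[i],c[i+1],n,endpoint=False) for i in range(4)])
    return np.c_[p,np.full(len(p),z)]
def circ(d,z,cx=0,cy=0):
    a=np.linspace(0,2*np.pi,120,endpoint=False); return np.c_[cx+d/2*np.cos(a),cy+d/2*np.sin(a),np.full(120,z)]
M={"drip_tray":rect(.152,.222,.015),"cardboard":rect(.2,.2,.004),
"carrying_board":np.r_[rect(.17,.268,.012)]+0,
"tin":circ(.054,.117),"can":rect(.038,.054,.115),"bottle":np.r_[circ(.048,.103)]}
def gmag(s,sig):
    f=cv2.GaussianBlur(cv2.cvtColor(s["frame"],cv2.COLOR_RGB2LAB).astype(np.float32),(0,0),sig)
    return np.sqrt(sum(cv2.Sobel(f[:,:,i],5,1,0)**2+cv2.Sobel(f[:,:,i],5,0,1)**2 for i in range(3)))
def place(P,q):
    c,s=np.cos(q[2]),np.sin(q[2]); return np.c_[P[:,:2]@np.array([[c,s],[-s,c]])+q[:2],P[:,2]]
def fit(shots,P,q0,fixyaw=False):
    q=np.array(q0,float)
    for sig in(2.5,1.2,.8):
        G=[(s,gmag(s,sig)) for s in shots]
        def cost(v):
            r=np.r_[v,q0[2]] if fixyaw else v
            return -sum(np.mean(cv2.remap(g,*[x.astype(np.float32)[None] for x in proj(s,place(P,r)).T],cv2.INTER_LINEAR)) for s,g in G)
        k=2 if fixyaw else 3
        st=np.array([[0]*k]+[list(d) for d in np.diag([.008*sig/2.5,.008*sig/2.5,.05][:k])])
        res=minimize(cost,q[:k],method="Nelder-Mead",options=dict(initial_simplex=q[:k]+st,xatol=1e-5,fatol=1e-4))
        q[:k]=res.x
    return q,-res.fun
E
python3 - <<'E'
from fit import *
np.set_printoptions(precision=4,suppress=True)
T=vision.snapshot("top");S=vision.snapshot("scene")
y0=.09
Q={"drip_tray":(.645,.036,y0),"cardboard":(.46,.348,y0),"carrying_board":(.43,-.33,y0+.03)}
col=(255,0,0)
im={"T":T["frame"].copy(),"S":S["frame"].copy()}
def draw(P,q):
    for k,s in(("T",T),("S",S)):
        for u,v in proj(s,place(P,q)):
            if 0<=u<640 and 0<=v<480: im[k][int(round(v)),int(round(u))]=col
for n,q0 in Q.items():
    for l,sh in(("T",[T]),("S",[S]),("TS",[T,S])):
        q,c=fit(sh,M[n],q0); print(n,l,q,round(c,1)); 
    Q[n]=q; draw(M[n],q)
tr=Q["drip_tray"]
for n,dy in(("tin",.07),("can",0),("bottle",-.07)):
    q0=place(np.array([[-.034,dy,0]]),tr)[0]; q0[2]=tr[2]
    for l,sh in(("T",[T]),("S",[S]),("TS",[T,S])):
        q,c=fit(sh,M[n],q0,n!="can"); print(n,l,q,round(c,1))
    d=q[:2]-tr[:2];c,s=np.cos(tr[2]),np.sin(tr[2]); print("  in tray",c*d[0]+s*d[1],-s*d[0]+c*d[1]); draw(M[n],q)
a=im["T"][165:340,150:520]; cv2.imwrite("pics/f1.png",cv2.resize(a,(800,378),interpolation=cv2.INTER_NEAREST)[:,:,::-1])
b=im["S"][200:360,220:460]; cv2.imwrite("pics/f2.png",cv2.resize(b,(800,533),interpolation=cv2.INTER_NEAREST)[:,:,::-1])
E
```

```text
drip_tray T [0.6356 0.0228 0.1111] 144.1
drip_tray S [0.644  0.0281 0.1131] 105.2
drip_tray TS [0.6368 0.0233 0.1012] 214.8
cardboard T [0.4651 0.3527 0.1523] 84.9
cardboard S [0.4657 0.3523 0.1567] 59.5
cardboard TS [0.4653 0.3523 0.1535] 144.2
carrying_board T [ 0.4316 -0.3335  0.1637] 178.0
carrying_board S [ 0.4342 -0.3327  0.1654] 118.4
carrying_board TS [ 0.432  -0.3333  0.1643] 289.9
tin T [0.5968 0.0862 0.1012] 188.6
tin S [0.5984 0.0862 0.1012] 115.5
tin TS [0.5972 0.086  0.1012] 298.0
  in tray -0.033023259910857375 0.06646107048496377
can T [0.6045 0.0211 0.1328] 220.1
can S [0.6085 0.0116 0.0349] 108.0
can TS [ 0.6136 -0.0061  0.4769] 290.3
  in tray -0.02608179531774424 -0.02684156728929206
bottle T [ 0.6119 -0.0477  0.1012] 300.1
bottle S [ 0.6134 -0.0474  0.1012] 134.8
bottle TS [ 0.6124 -0.0477  0.1012] 431.0
  in tray -0.031478406676081115 -0.06807381570393267
```

View pics/f1.png

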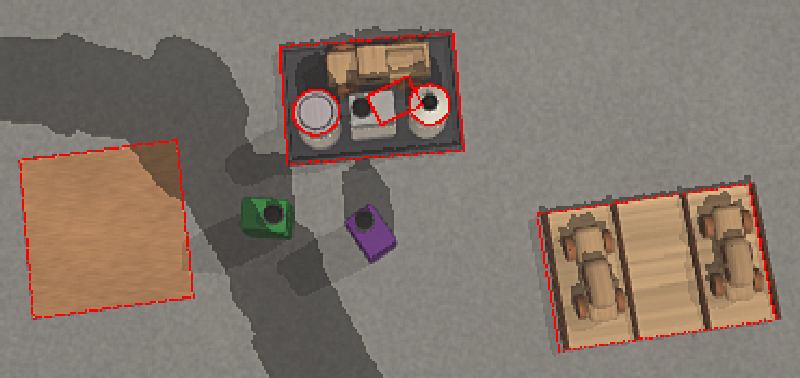

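View pics/f2.png

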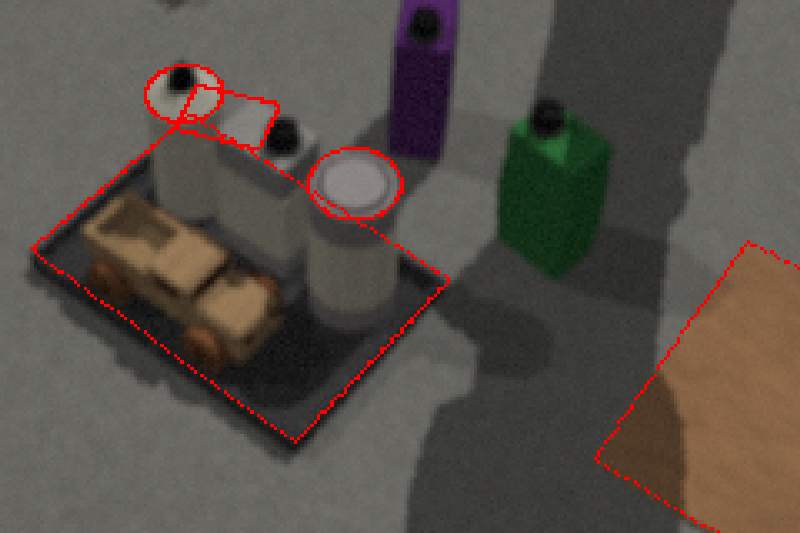

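```bash
cat >> fit.py <<'E'
def line(a,b,n=60): return np.linspace(a,b,n)
B=[line((-.085,y,.018),(.085,y,.018)) for y in(-.134,-.128,-.047,-.041,.041,.047,.128,.134)]+[line((x,a,.012),(x,a+.08,.012)) for x in(-.085,.085) for a in(-.128,-.04,.048)]
M["carrying_board"]=np.concatenate(B)
M["can"]=np.r_[rect(.038,.054,.115),circ(.02,.129,0,.012),circ(.02,.129,0,.012)]
M["truck"]=rect(.036,.042,.059,.006)
E
python3 - <<'E'
from fit import *
np.set_printoptions(precision=4,suppress=True)
T=vision.snapshot("top");S=vision.snapshot("scene")
print(unproj(T,325.5,193.7,.045))
L={"carrying_board":(.432,-.333,.164),"can":(.6045,.0205,.115),"truck":(.6715,.026,.11+np.pi/2)}
im=T["frame"].copy();i2=S["frame"].copy()
for n,q0 in L.items():
    for l,sh in(("T",[T]),("S",[S]),("TS",[T,S])):
        q,c=fit(sh,M[n],q0); print(n,l,q,round(c,1))
    for i,s in((im,T),(i2,S)):
        for u,v in proj(s,place(M[n],q)): i[int(round(v)),int(round(u))]=(255,0,0)
a=np.vstack([cv2.resize(im[170:270,260:460],(800,400),interpolation=cv2.INTER_NEAREST)[:300,:600],cv2.resize(i2[210:310,230:430],(600,300),interpolation=cv2.INTER_NEAREST)])
cv2.imwrite("pics/f3.png",a[:,:,::-1])
E
```

```text
[0.6747 0.0114 0.045 ]
carrying_board T [ 0.4312 -0.3312  0.1649] 172.4
carrying_board S [ 0.4336 -0.3277  0.1638] 116.8
carrying_board TS [ 0.4316 -0.3308  0.166 ] 277.8
can T [0.604  0.0205 0.1564] 238.6
can S [ 0.608   0.0241 -0.0109] 145.9
can TS [0.6047 0.0209 0.1428] 352.0
truck T [0.6742 0.0128 1.5933] 180.2
truck S [0.6782 0.02   1.9808] 124.9
truck TS [0.6742 0.0162 1.596 ] 286.1
```

View pics/f3.png

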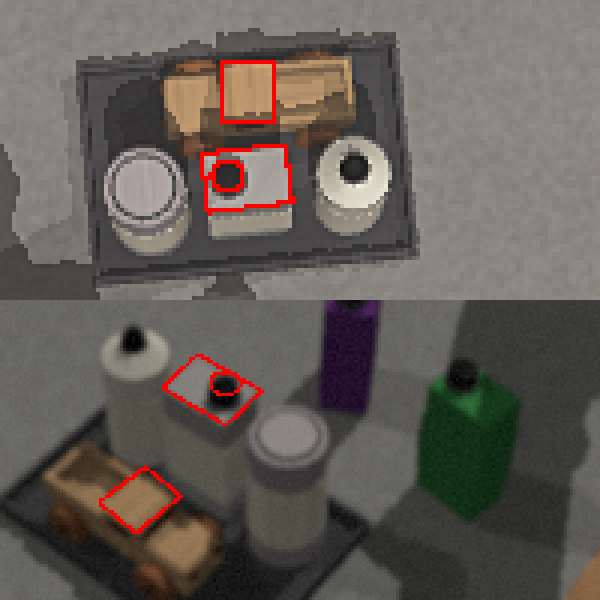

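```bash
cat > go.py <<'E'
import sys,numpy as np,cv2
from workcell import arm
# args: groups x,y,z,yaw(rad of tool y axis)
o=arm.get_obs(); p=np.array(o["tcp_pos"]); R=np.array(o["eef_rot"])
for a in sys.argv[1:]:
    x,y,z,w=map(float,a.split(",")); c,s=np.cos(w),np.sin(w)
    Rt=np.array([[-s,c,0],[c,s,0],[0,0,-1.]])
    d=R.T@(np.array([x,y,z])-p)/.75; r=cv2.Rodrigues(R.T@Rt)[0].ravel()/(2*np.pi)
    print([round(float(v),4) for v in np.r_[d,r]])
E
python3 go.py .597,.086,.225,.11 .597,.086,.075,.11
```

```text
[-0.6697, -0.3879, 0.0084, -0.0, 0.0, 0.1619]
[-0.6697, -0.3879, 0.2084, -0.0, 0.0, 0.1619]
```

```bash
python3 -m crank '[[-0.67,-0.388,0.008,0,0,0.162,1],[-0.67,-0.388,0.008,0,0,0.162,1],[-0.67,-0.388,0.008,0,0,0.162,1],[-0.67,-0.388,0.008,0,0,0.162,1],[-0.67,-0.388,0.008,0,0,0.162,1],[-0.67,-0.388,0.008,0,0,0.162,1],[-0.67,-0.388,0.008,0,0,0.162,1],[-0.67,-0.388,0.008,0,0,0.162,1],[-0.67,-0.388,0.008,0,0,0.162,1],[-0.67,-0.388,0.008,0,0,0.162,1],[-0.67,-0.388,0.008,0,0,0.162,1],[-0.67,-0.388,0.008,0,0,0.162,1]]'; python3 go.py .597,.086,.225,.11 .597,.086,.075,.11
```

```text
t: 2.7
tcp_pos: [0.5963, 0.0882, 0.2251]
eef_rot: [[-0.111, 0.994, -0.001], [0.994, 0.111, 0.001], [0.001, -0.001, -1.0]]
contact_force: [-0.3, 0.4, 0.0]
grip_width: 0.0855
grip_force: 0.0
[-0.003, 0.0006, 0.0001, -0.0001, -0.0002, 0.0003]
[-0.0032, 0.0007, 0.2001, -0.0001, -0.0002, 0.0003]
```

```bash
python3 -m crank '[[-0.003,0.001,0.05,0,0,0,1],[-0.003,0.001,0.1,0,0,0,1],[-0.003,0.001,0.15,0,0,0,1],[-0.003,0.001,0.18,0,0,0,1],[-0.003,0.001,0.2,0,0,0,1],[-0.003,0.001,0.2,0,0,0,1]]'
python3 - <<'E'
from h import *
T=vision.snapshot("top");S=vision.snapshot("scene")
cv2.imwrite("pics/g1.png",np.hstack([cv2.resize(T["frame"][160:270,250:370],(436,400)),cv2.resize(S["frame"][200:340,250:375],(357,400))])[:,:,::-1])
E
```

```text
t: 3.45
tcp_pos: [0.5973, 0.085, 0.0747]
eef_rot: [[-0.111, 0.994, -0.002], [0.994, 0.111, 0.0], [0.0, -0.002, -1.0]]
contact_force: [-0.3, -0.5, -0.3]
grip_width: 0.0854
grip_force: 0.0
```

View pics/g1.png

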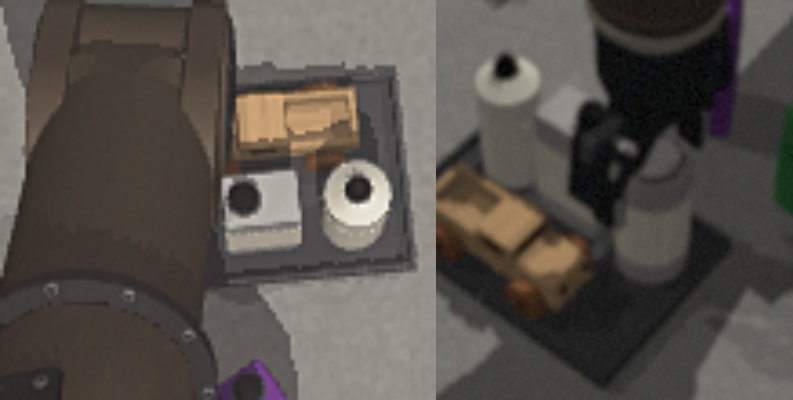

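Run:
```python
from h import *
S=vision.snapshot("scene")
k=357/125
for n,P in dict(tinTop=(.597,.086,.117),tcp=(.597,.085,.075),fingX=(.647,.091,.088),grip=(.597,.085,.0937)).items():
    u,v=proj(S,P)[0]; print(n,(u-250)*k,(v-200)*400/140)
```

```text
tinTop 217.06395949584797 155.23185977227317
tcp 214.9749727579733 192.33628092076188
fingX 169.99351262394225 226.61596102298483
grip 215.42896514302947 175.77346210957654
```

The scene view shows the finger tip at about (600,215). I predicted (606,227), and the tin lid is where it was fitted, so the gripper straddles the tin properly. Closing and lifting.

```bash
python3 -m crank '[[0,0,0,0,0,0,-1],[0,0,0,0,0,0,-1],[0,0,0,0,0,0,-1],[0,0,0,0,0,0,-1],[0,0,0,0,0,0,-1],[0,0,0,0,0,0,-1],[0,0,0,0,0,0,-1],[0,0,0,0,0,0,-1]]' && python3 -m crank '[[0,0,-0.01,0,0,0,-1],[0,0,-0.05,0,0,0,-1],[0,0,-0.1,0,0,0,-1],[0,0,-0.15,0,0,0,-1],[0,0,-0.19,0,0,0,-1],[0,0,-0.2,0,0,0,-1],[0,0,-0.2,0,0,0,-1]]'; python3 go.py .4554,.4165,.225,.11 .4554,.4165,.0745,.11
```

```text
t: 4.6
tcp_pos: [0.5988, 0.0837, 0.0763]
eef_rot: [[-0.109, 0.994, 0.001], [0.994, 0.109, 0.001], [0.0, 0.001, -1.0]]
contact_force: [-1.0, 0.4, 6.9]
grip_width: 0.0527
grip_force: 61.4
t: 5.48
tcp_pos: [0.5979, 0.0837, 0.2249]
eef_rot: [[-0.109, 0.994, -0.0], [0.994, 0.109, 0.0], [0.0, -0.0, -1.0]]
contact_force: [-0.7, -0.3, -4.6]
grip_width: 0.0524
grip_force: 64.1
[0.4617, -0.1405, -0.0001, -0.0001, -0.0, -0.0001]
[0.4617, -0.1405, 0.2006, -0.0001, -0.0, -0.0001]
```

```bash
python3 -m crank '[[0.03,-0.009,0,0,0,0,-1],[0.09,-0.027,0,0,0,0,-1],[0.16,-0.049,0,0,0,0,-1],[0.23,-0.07,0,0,0,0,-1],[0.3,-0.091,0,0,0,0,-1],[0.37,-0.113,0,0,0,0,-1],[0.42,-0.128,0,0,0,0,-1],[0.45,-0.137,0,0,0,0,-1],[0.462,-0.14,0,0,0,0,-1],[0.462,-0.14,0,0,0,0,-1]]' && python3 -m crank '[[0,0,0.03,0,0,0,-1],[0,0,0.08,0,0,0,-1],[0,0,0.13,0,0,0,-1],[0,0,0.165,0,0,0,-1],[0,0,0.18,0,0,0,-1],[0,0,0.188,0,0,0,-1],[0,0,0.193,0,0,0,-1],[0,0,0.193,0,0,0,-1]]'
```

```text
t: 6.72
tcp_pos: [0.4567, 0.4157, 0.2248]
eef_rot: [[-0.108, 0.994, -0.0], [0.994, 0.108, -0.001], [-0.001, -0.0, -1.0]]
contact_force: [-1.0, -0.7, -2.4]
grip_width: 0.0528
grip_force: 64.0
t: 7.72
tcp_pos: [0.4564, 0.4169, 0.0811]
eef_rot: [[-0.109, 0.994, 0.001], [0.994, 0.109, 0.001], [0.001, 0.001, -1.0]]
contact_force: [0.0, 0.4, -3.4]
grip_width: 0.0526
grip_force: 63.9
```

```bash
python3 -m crank '[[0,0,0.002,0,0,0,-1],[0,0,0.004,0,0,0,-1],[0,0,0.006,0,0,0,-1],[0,0,0.007,0,0,0,-1],[0,0,0.008,0,0,0,-1],[0,0,0.008,0,0,0,-1]]'
```

```text
t: 8.48
tcp_pos: [0.4562, 0.4168, 0.0753]
eef_rot: [[-0.109, 0.994, 0.0], [0.994, 0.109, 0.0], [0.0, 0.0, -1.0]]
contact_force: [-2.3, -1.6, 5.6]
grip_width: 0.0527
grip_force: 64.7
```

```bash
python3 -m crank '[[0,0,0,0,0,0,-0.2],[0,0,0,0,0,0,0.4],[0,0,0,0,0,0,1],[0,0,0,0,0,0,1],[0,0,0,0,0,0,1],[0,0,-0.05,0,0,0,1],[0,0,-0.12,0,0,0,1],[0,0,-0.2,0,0,0,1],[0,0,-0.2,0,0,0,1]]'; python3 go.py .6047,.0209,.225,.11
python3 - <<'E'
from fit import *
T=vision.snapshot("top");S=vision.snapshot("scene")
P=circ(.054,.116);print(fit([S],P,(.456,.418,0),True))
E
```

```text
t: 9.6
tcp_pos: [0.4585, 0.4184, 0.2298]
eef_rot: [[-0.109, 0.994, 0.006], [0.994, 0.108, 0.007], [0.006, 0.007, -1.0]]
contact_force: [0.3, 1.1, -0.8]
grip_width: 0.0853
grip_force: 0.0
[-0.5481, 0.1363, 0.004, 0.0011, -0.001, -0.0002]
(array([0.45539521, 0.41882295, 0.        ]), np.float64(115.71414947509766))
```

```bash
python3 -m crank '[[-0.05,0.012,0,0,0,0,1],[-0.13,0.032,0,0,0,0,1],[-0.21,0.052,0,0,0,0,1],[-0.29,0.072,0,0,0,0,1],[-0.37,0.092,0,0,0,0,1],[-0.45,0.112,0,0,0,0,1],[-0.51,0.127,0.004,0.001,-0.001,0,1],[-0.548,0.136,0.004,0.001,-0.001,0,1],[-0.548,0.136,0.004,0.001,-0.001,0,1],[-0.548,0.136,0.004,0.001,-0.001,0,1]]'; python3 go.py .6047,.0209,.225,.11 .6047,.0209,.075,.11;  python3 - <<'E'
from fit import *
T=vision.snapshot("top");S=vision.snapshot("scene")
P=circ(.054,.116);print(fit([T,S],P,(.456,.418,0),True))
E
```

```text
t: 10.95
tcp_pos: [0.6014, 0.0202, 0.2203]
eef_rot: [[-0.109, 0.994, -0.008], [0.994, 0.109, -0.007], [-0.006, -0.009, -1.0]]
contact_force: [-0.1, 1.3, 0.5]
grip_width: 0.0858
grip_force: 0.0
[0.0004, 0.0044, -0.0063, -0.0014, 0.0009, -0.0001]
[0.0015, 0.0061, 0.1937, -0.0014, 0.0009, -0.0001]
(array([0.45497988, 0.41932822, 0.        ]), np.float64(188.3883056640625))
```

```bash
python3 -m crank '[[0,0.004,0.05,-0.0012,0.001,0,1],[0,0.004,0.1,-0.0012,0.001,0,1],[0,0.004,0.15,-0.0012,0.001,0,1],[0,0.004,0.18,-0.0012,0.001,0,1],[0.001,0.005,0.194,-0.0012,0.001,0,1],[0.001,0.005,0.194,-0.0012,0.001,0,1],[0.001,0.005,0.194,-0.0012,0.001,0,1]]'; python3 go.py .6047,.0209,.075,.11
```

```text
t: 11.92
tcp_pos: [0.6058, 0.0197, 0.0771]
eef_rot: [[-0.109, 0.994, 0.003], [0.994, 0.109, 0.0], [0.0, 0.003, -1.0]]
contact_force: [0.6, -0.4, 0.0]
grip_width: 0.0857
grip_force: 0.0
[0.0017, -0.0013, 0.0027, 0.0005, -0.0, -0.0001]
```

Close on the can, then lift.

```bash
python3 -m crank '[[0.001,-0.001,0.002,0,0,0,1],[0.001,-0.001,0.002,0,0,0,-1],[0.001,-0.001,0.002,0,0,0,-1],[0.001,-0.001,0.002,0,0,0,-1],[0.001,-0.001,0.002,0,0,0,-1],[0.001,-0.001,0.002,0,0,0,-1],[0.001,-0.001,0.002,0,0,0,-1],[0.001,-0.001,0.002,0,0,0,-1],[0.001,-0.001,0.002,0,0,0,-1],[0.001,-0.001,0.002,0,0,0,-1]]' && python3 -m crank '[[0,0,-0.01,0,0,0,-1],[0,0,-0.05,0,0,0,-1],[0,0,-0.1,0,0,0,-1],[0,0,-0.15,0,0,0,-1],[0,0,-0.19,0,0,0,-1],[0,0,-0.2,0,0,0,-1],[0,0,-0.2,0,0,0,-1],[0,0,-0.2,0,0,0,-1]]'; python3 go.py .4653,.3523,.225,.11 .4653,.3523,.078,.11
```

```text
t: 13.18
tcp_pos: [0.6044, 0.0201, 0.0747]
eef_rot: [[-0.109, 0.994, 0.002], [0.994, 0.109, 0.0], [0.0, 0.002, -1.0]]
contact_force: [-0.0, 0.0, 5.6]
grip_width: 0.0376
grip_force: 62.2
t: 14.18
tcp_pos: [0.6032, 0.0201, 0.2229]
eef_rot: [[-0.109, 0.994, -0.001], [0.994, 0.109, -0.0], [-0.0, -0.001, -1.0]]
contact_force: [0.5, 1.0, -3.0]
grip_width: 0.0373
grip_force: 61.8
[0.4603, -0.1345, -0.0026, -0.0002, 0.0, -0.0001]
[0.4603, -0.1342, 0.1934, -0.0002, 0.0, -0.0001]
```

```bash
python3 -m crank '[[0.03,-0.009,0,0,0,0,-1],[0.09,-0.027,0,0,0,0,-1],[0.16,-0.047,0,0,0,0,-1],[0.23,-0.067,0,0,0,0,-1],[0.3,-0.087,0,0,0,0,-1],[0.37,-0.108,0,0,0,0,-1],[0.42,-0.123,0,0,0,0,-1],[0.45,-0.132,0,0,0,0,-1],[0.46,-0.134,0,0,0,0,-1],[0.46,-0.134,0,0,0,0,-1]]' && python3 -m crank '[[0,0,0.03,0,0,0,-1],[0,0,0.08,0,0,0,-1],[0,0,0.13,0,0,0,-1],[0,0,0.165,0,0,0,-1],[0,0,0.18,0,0,0,-1],[0,0,0.188,0,0,0,-1],[0,0,0.192,0,0,0,-1],[0,0,0.192,0,0,0,-1]]'
```

```text
t: 15.42
tcp_pos: [0.4667, 0.3515, 0.2237]
eef_rot: [[-0.109, 0.994, 0.001], [0.994, 0.109, -0.001], [-0.001, 0.001, -1.0]]
contact_force: [-0.8, 0.4, -2.4]
grip_width: 0.0371
grip_force: 61.7
t: 16.42
tcp_pos: [0.4672, 0.3523, 0.081]
eef_rot: [[-0.109, 0.994, 0.002], [0.994, 0.109, 0.001], [0.001, 0.002, -1.0]]
contact_force: [-0.3, -0.3, -2.9]
grip_width: 0.037
grip_force: 61.6
```

Need about 7.5 mm more.

```bash
python3 -m crank '[[0,0,0.003,0,0,0,-1],[0,0,0.005,0,0,0,-1],[0,0,0.007,0,0,0,-1],[0,0,0.009,0,0,0,-1],[0,0,0.01,0,0,0,-1],[0,0,0.01,0,0,0,-1]]'
```

```text
t: 17.18
tcp_pos: [0.4669, 0.3522, 0.0737]
eef_rot: [[-0.109, 0.994, 0.001], [0.994, 0.109, 0.001], [0.001, 0.001, -1.0]]
contact_force: [-2.5, -0.4, 6.9]
grip_width: 0.0376
grip_force: 62.3
```

```bash
python3 -m crank '[[0,0,0,0,0,0,-0.4],[0,0,0,0,0,0,0.2],[0,0,0,0,0,0,1],[0,0,0,0,0,0,1],[0,0,0,0,0,0,1],[0,0,0,0,0,0,1],[0,0,-0.05,0,0,0,1],[0,0,-0.12,0,0,0,1],[0,0,-0.2,0,0,0,1],[0,0,-0.2,0,0,0,1],[0,0,-0.2,0,0,0,1]]'; python3 go.py .6122,-.0477,.225,.11
```

```text
t: 18.55
tcp_pos: [0.4663, 0.352, 0.2227]
eef_rot: [[-0.109, 0.994, 0.001], [0.994, 0.109, 0.0], [0.0, 0.001, -1.0]]
contact_force: [-0.5, -0.5, -0.2]
grip_width: 0.0851
grip_force: 0.0
[-0.551, 0.1353, -0.003, 0.0002, -0.0, -0.0001]
```

```bash
python3 -m crank '[[-0.05,0.012,0,0,0,0,1],[-0.13,0.032,0,0,0,0,1],[-0.21,0.052,0,0,0,0,1],[-0.29,0.072,0,0,0,0,1],[-0.37,0.091,0,0,0,0,1],[-0.45,0.111,0,0,0,0,1],[-0.51,0.126,0,0,0,0,1],[-0.551,0.135,-0.003,0,0,0,1],[-0.551,0.135,-0.003,0,0,0,1],[-0.551,0.135,-0.003,0,0,0,1],[-0.551,0.135,-0.003,0,0,0,1]]'; python3 go.py .6122,-.0477,.225,.11 .6122,-.0477,.073,.11;  python3 - <<'E'
from fit import *
T=vision.snapshot("top");S=vision.snapshot("scene")
print(fit([T,S],circ(.054,.116),(.455,.419,0),True)[0],fit([T,S],M["can"]-[0,0,.001],(.466,.353,.11))[0])
E
```

```text
t: 19.92
tcp_pos: [0.6118, -0.046, 0.2245]
eef_rot: [[-0.111, 0.994, -0.0], [0.994, 0.111, 0.001], [0.001, -0.0, -1.0]]
contact_force: [-0.2, 0.1, -0.7]
grip_width: 0.0855
grip_force: 0.0
[-0.0023, 0.0003, -0.0006, -0.0, -0.0001, 0.0002]
[-0.0024, 0.0003, 0.2021, -0.0, -0.0001, 0.0002]
[0.45502639 0.41937291 0.        ] [0.46705079 0.35141423 0.10789242]
```

```bash
python3 -m crank '[[-0.002,0,0.05,0,0,0,1],[-0.002,0,0.1,0,0,0,1],[-0.002,0,0.15,0,0,0,1],[-0.002,0,0.185,0,0,0,1],[-0.002,0,0.202,0,0,0,1],[-0.002,0,0.202,0,0,0,1],[-0.002,0,0.202,0,0,0,1],[-0.002,0,0.202,0,0,0,1]]' && python3 -m crank '[[0,0,0,0,0,0,-1],[0,0,0,0,0,0,-1],[0,0,0,0,0,0,-1],[0,0,0,0,0,0,-1],[0,0,0,0,0,0,-1],[0,0,0,0,0,0,-1],[0,0,0,0,0,0,-1],[0,0,0,0,0,0,-1],[0,0,0,0,0,0,-1]]' && python3 -m crank '[[0,0,-0.01,0,0,0,-1],[0,0,-0.05,0,0,0,-1],[0,0,-0.1,0,0,0,-1],[0,0,-0.15,0,0,0,-1],[0,0,-0.19,0,0,0,-1],[0,0,-0.2,0,0,0,-1],[0,0,-0.2,0,0,0,-1],[0,0,-0.2,0,0,0,-1]]'; python3 go.py .4752,.287,.225,.11
```

```text
t: 21.02
tcp_pos: [0.6133, -0.0492, 0.0749]
eef_rot: [[-0.109, 0.994, 0.003], [0.994, 0.109, 0.0], [-0.0, 0.003, -1.0]]
contact_force: [0.2, 0.3, -0.7]
grip_width: 0.0856
grip_force: 0.0
t: 22.15
tcp_pos: [0.613, -0.0492, 0.0744]
eef_rot: [[-0.109, 0.994, 0.002], [0.994, 0.109, 0.0], [0.0, 0.002, -1.0]]
contact_force: [-0.2, -0.2, 5.1]
grip_width: 0.046
grip_force: 60.7
t: 23.15
tcp_pos: [0.6115, -0.049, 0.2222]
eef_rot: [[-0.109, 0.994, -0.001], [0.994, 0.109, 0.0], [0.0, -0.001, -1.0]]
contact_force: [-0.8, 0.2, -1.9]
grip_width: 0.0462
grip_force: 62.2
[0.4651, -0.1319, -0.0034, -0.0002, -0.0, -0.0001]
```

```bash
python3 -m crank '[[0.03,-0.009,0,0,0,0,-1],[0.09,-0.026,0,0,0,0,-1],[0.16,-0.046,0,0,0,0,-1],[0.23,-0.066,0,0,0,0,-1],[0.3,-0.085,0,0,0,0,-1],[0.37,-0.105,0,0,0,0,-1],[0.42,-0.119,0,0,0,0,-1],[0.45,-0.128,0,0,0,0,-1],[0.465,-0.132,0,0,0,0,-1],[0.465,-0.132,0,0,0,0,-1]]' && python3 -m crank '[[0,0,0.03,0,0,0,-1],[0,0,0.08,0,0,0,-1],[0,0,0.13,0,0,0,-1],[0,0,0.165,0,0,0,-1],[0,0,0.18,0,0,0,-1],[0,0,0.188,0,0,0,-1],[0,0,0.192,0,0,0,-1],[0,0,0.192,0,0,0,-1]]' && python3 -m crank '[[0,0,0.003,0,0,0,-1],[0,0,0.005,0,0,0,-1],[0,0,0.006,0,0,0,-1],[0,0,0.007,0,0,0,-1],[0,0,0.008,0,0,0,-1],[0,0,0.008,0,0,0,-1]]'
```

```text
t: 24.4
tcp_pos: [0.4758, 0.2867, 0.223]
eef_rot: [[-0.11, 0.994, 0.0], [0.994, 0.11, -0.001], [-0.001, 0.0, -1.0]]
contact_force: [0.2, -0.4, -2.9]
grip_width: 0.0464
grip_force: 62.2
t: 25.4
tcp_pos: [0.4766, 0.2869, 0.0802]
eef_rot: [[-0.109, 0.994, 0.002], [0.994, 0.109, 0.001], [0.001, 0.002, -1.0]]
contact_force: [0.6, -0.3, -2.2]
grip_width: 0.0464
grip_force: 62.2
t: 26.15
tcp_pos: [0.4762, 0.2867, 0.0736]
eef_rot: [[-0.109, 0.994, 0.001], [0.994, 0.109, 0.0], [-0.0, 0.001, -1.0]]
contact_force: [-0.2, 0.6, -1.8]
grip_width: 0.0464
grip_force: 62.2
```

```bash
python3 -m crank '[[0,0,0.001,0,0,0,-1],[0,0,0.002,0,0,0,-1],[0,0,0.002,0,0,0,-1],[0,0,0.002,0,0,0,-1]]' && python3 -m crank '[[0,0,0,0,0,0,-0.3],[0,0,0,0,0,0,0.3],[0,0,0,0,0,0,1],[0,0,0,0,0,0,1],[0,0,0,0,0,0,1],[0,0,0,0,0,0,1],[0,0,-0.05,0,0,0,1],[0,0,-0.12,0,0,0,1],[0,0,-0.2,0,0,0,1],[0,0,-0.2,0,0,0,1]]';python3 - <<'E'
from fit import *
np.set_printoptions(precision=4,suppress=True)
T=vision.snapshot("top");S=vision.snapshot("scene")
for sh in([T],[S],[T,S]): print(fit(sh,M["truck"],(.674,.013,1.66))[0])
q=fit([T],M["truck"],(.674,.013,1.66))[0]
t0,_=fit([T],M["drip_tray"],(.637,.023,.11));print(t0)
im=T["frame"].copy(); a=cv2.resize(im[165:255,265:375],(733,600),interpolation=cv2.INTER_CUBIC)
k=733/110
def dr(P,q,c):
    for u,v in proj(T,place(P,q)): cv2.circle(a,(int((u+.5-265)*k),int((v+.5-165)*k)),1,c,-1)
dr(M["truck"],q,(255,0,0)); dr(M["drip_tray"],t0,(0,255,0)); dr(rect(.13,.062,.021),q,(255,255,0))
cv2.imwrite("pics/t1.png",a[:,:,::-1])
E
python3 go.py .6742,.019,.225,.11
```

```text
t: 26.65
tcp_pos: [0.4765, 0.2869, 0.0733]
eef_rot: [[-0.109, 0.994, 0.002], [0.994, 0.109, 0.001], [0.001, 0.002, -1.0]]
contact_force: [-3.4, -2.3, 12.4]
grip_width: 0.0465
grip_force: 63.3
t: 27.9
tcp_pos: [0.4785, 0.2879, 0.227]
eef_rot: [[-0.109, 0.994, 0.008], [0.994, 0.109, 0.006], [0.005, 0.009, -1.0]]
contact_force: [0.4, 0.3, -2.0]
grip_width: 0.0854
grip_force: 0.0
[0.6742 0.0128 1.5933]
[0.6768 0.017  1.7114]
[0.6742 0.0167 1.5916]
[0.634  0.023  0.1158]
[-0.3838, 0.2237, -0.0031, 0.0003, -0.0001, -0.0001]
```

View pics/t1.png

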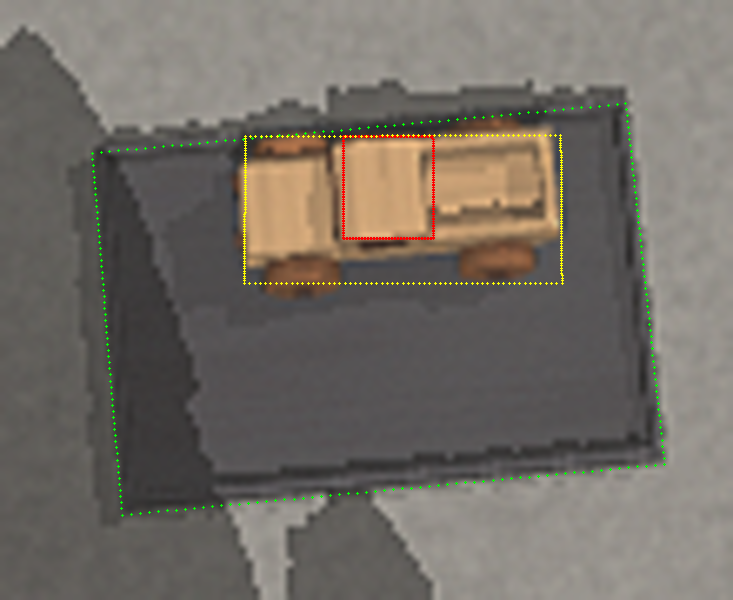

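Run:
```python
from fit import *
np.set_printoptions(precision=4,suppress=True)
T=vision.snapshot("top");S=vision.snapshot("scene")
for sh in([T],[S],[T,S]): print(fit(sh,M["truck"],(.674,.013,1.68),True))
print(unproj(T,265+383/6.664-.5,165+190/6.664-.5,.059))
# wheel midpoint: near-side wheel centres at outer faces z~.021
for u,v in((303,272),(497,260)): print(unproj(T,265+u/6.664-.5,165+v/6.664-.5,.018))
```

```text
(array([0.6746, 0.0138, 1.68  ]), np.float64(203.95126342773438))
(array([0.6765, 0.017 , 1.68  ]), np.float64(167.34014892578125))
(array([0.6752, 0.0151, 1.68  ]), np.float64(342.93646240234375))
[0.673  0.0208 0.059 ]
[0.6477 0.0533 0.018 ]
[ 0.6544 -0.0262  0.018 ]
```

```bash
python3 -m crank '[[-0.05,0.029,0,0,0,0,1],[-0.12,0.07,0,0,0,0,1],[-0.19,0.111,0,0,0,0,1],[-0.26,0.152,0,0,0,0,1],[-0.33,0.192,0,0,0,0,1],[-0.37,0.215,0,0,0,0.001,1],[-0.384,0.224,0.003,0,0,0.001,1],[-0.384,0.224,0.003,0,0,0.001,1],[-0.384,0.224,0.003,0,0,0.001,1],[-0.384,0.224,0.003,0,0,0.001,1]]'; python3 go.py .675,.021,.225,.1 .675,.021,.032,.1
```

```text
t: 29.35
tcp_pos: [0.6739, 0.0205, 0.2202]
eef_rot: [[-0.105, 0.994, 0.001], [0.994, 0.105, 0.001], [0.001, 0.001, -1.0]]
contact_force: [-0.1, 0.8, 0.7]
grip_width: 0.0856
grip_force: 0.0
[0.0005, 0.0015, -0.0064, 0.0002, -0.0001, 0.0008]
[0.0002, 0.0012, 0.251, 0.0002, -0.0001, 0.0008]
```

```bash
python3 -m crank '[[0,0.001,0.05,0,0,0.001,1],[0,0.001,0.11,0,0,0.001,1],[0,0.001,0.17,0,0,0.001,1],[0,0.001,0.21,0,0,0.001,1],[0,0.001,0.235,0,0,0.001,1],[0,0.001,0.251,0,0,0.001,1],[0,0.001,0.251,0,0,0.001,1],[0,0.001,0.251,0,0,0.001,1],[0,0.001,0.251,0,0,0.001,1]]'; python3 go.py .675,.021,.032,.1;  python3 - <<'E'
from h import *
T=vision.snapshot("top");S=vision.snapshot("scene")
cv2.imwrite("pics/g2.png",cv2.resize(S["frame"][220:360,210:350],(500,500))[:,:,::-1])
E
```

```text
t: 30.48
tcp_pos: [0.6761, 0.0188, 0.0329]
eef_rot: [[-0.096, 0.995, 0.003], [0.995, 0.096, 0.0], [0.0, 0.003, -1.0]]
contact_force: [-0.1, -0.5, -0.3]
grip_width: 0.0852
grip_force: 0.0
[0.0031, -0.0011, 0.0012, 0.0005, -0.0, -0.0006]
```

View pics/g2.png

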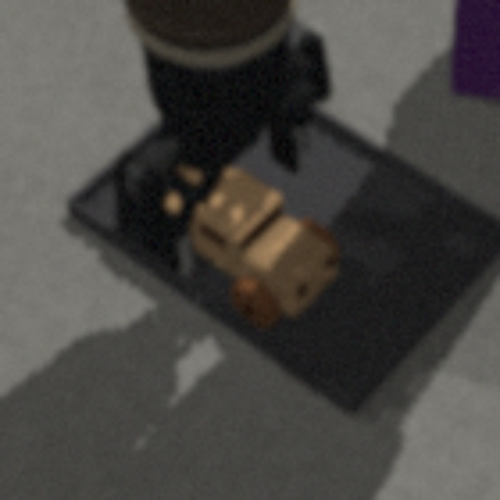

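Run:
```python
from h import *
S=vision.snapshot("scene"); k=500/140
for n,P in dict(f1=(.721,.023,.046),f2=(.631,.015,.046),mid=(.676,.019,.046),roof=(.675,.021,.059),roof_front=(.673,.039,.059)).items():
    u,v=proj(S,P)[0]; print(n,(u-210)*k,(v-220)*k)
```

```text
f1 176.35306974696377 262.11259977043153
f2 284.93769357273817 164.6282075410034
mid 231.92624583982646 212.22047780329012
roof 234.1414587966201 199.58326232618577
roof_front 258.1208499977243 215.82351074654014
```

```bash
python3 -m crank '[[0.005,-0.001,0.001,0,0,0,1],[0.005,-0.001,0.001,0,0,0,1],[0.005,-0.001,0.001,0,0,0,-1],[0.005,-0.001,0.001,0,0,0,-1],[0.005,-0.001,0.001,0,0,0,-1],[0.005,-0.001,0.001,0,0,0,-1],[0.005,-0.001,0.001,0,0,0,-1],[0.005,-0.001,0.001,0,0,0,-1],[0.005,-0.001,0.001,0,0,0,-1],[0.005,-0.001,0.001,0,0,0,-1],[0.005,-0.001,0.001,0,0,0,-1]]' && python3 -m crank '[[0,0,-0.01,0,0,0,-1],[0,0,-0.04,0,0,0,-1],[0,0,-0.09,0,0,0,-1],[0,0,-0.14,0,0,0,-1],[0,0,-0.17,0,0,0,-1],[0,0,-0.19,0,0,0,-1],[0,0,-0.19,0,0,0,-1],[0,0,-0.19,0,0,0,-1]]';  python3 go.py .437,-.33,.17,-1.405
```

```text
t: 32.0
tcp_pos: [0.6746, 0.0224, 0.0314]
eef_rot: [[-0.096, 0.995, 0.002], [0.995, 0.096, 0.0], [-0.0, 0.002, -1.0]]
contact_force: [-0.3, -0.6, 5.1]
grip_width: 0.0413
grip_force: 61.0
t: 33.0
tcp_pos: [0.6733, 0.0226, 0.1723]
eef_rot: [[-0.096, 0.995, -0.001], [0.995, 0.096, 0.0], [0.0, -0.001, -1.0]]
contact_force: [0.5, -0.6, -2.9]
grip_width: 0.041
grip_force: 61.0
[-0.4375, -0.3589, 0.0033, -0.0001, 0.0001, 0.239]
```

```bash
python3 -m crank '[[-0.02,-0.016,0,0,0,0.011,-1],[-0.06,-0.049,0,0,0,0.033,-1],[-0.11,-0.09,0,0,0,0.06,-1],[-0.16,-0.131,0,0,0,0.087,-1],[-0.21,-0.172,0,0,0,0.114,-1],[-0.26,-0.213,0,0,0,0.142,-1],[-0.31,-0.254,0,0,0,0.169,-1],[-0.36,-0.295,0,0,0,0.196,-1],[-0.4,-0.328,0,0,0,0.218,-1],[-0.427,-0.35,0.003,0,0,0.233,-1],[-0.4375,-0.359,0.003,0,0,0.239,-1],[-0.4375,-0.359,0.003,0,0,0.239,-1]]' && python3 -m crank '[[0,0,0,0,0,0,-1],[0,0,0,0,0,0,-1]]'; python3 go.py .438,-.3297,.17,-1.405 .438,-.3297,.06,-1.405
```

```text
t: 34.5
tcp_pos: [0.4377, -0.3299, 0.1708]
eef_rot: [[0.986, 0.165, 0.001], [0.165, -0.986, 0.001], [0.001, -0.0, -1.0]]
contact_force: [0.9, 0.6, -1.0]
grip_width: 0.0413
grip_force: 61.1
t: 34.75
tcp_pos: [0.4386, -0.329, 0.1709]
eef_rot: [[0.986, 0.167, 0.001], [0.167, -0.986, 0.001], [0.002, -0.0, -1.0]]
contact_force: [-0.7, -0.7, -2.9]
grip_width: 0.0411
grip_force: 61.1
[-0.0009, 0.0007, 0.0012, -0.0001, -0.0002, 0.0004]
[-0.0011, 0.0008, 0.1479, -0.0001, -0.0002, 0.0004]
```

```bash
python3 -m crank '[[-0.001,0.001,0.03,0,0,0,-1],[-0.001,0.001,0.08,0,0,0,-1],[-0.001,0.001,0.12,0,0,0,-1],[-0.001,0.001,0.145,0,0,0,-1],[-0.001,0.001,0.158,0,0,0,-1],[-0.001,0.001,0.158,0,0,0,-1],[-0.001,0.001,0.158,0,0,0,-1]]'; python3 go.py .438,-.3297,.0384,-1.405;  python3 - <<'E'
from fit import *
T=vision.snapshot("top");S=vision.snapshot("scene")
a=cv2.resize(S["frame"][100:220,180:340],(800,600),interpolation=cv2.INTER_CUBIC)
q=(.4316,-.3308,.166)
for P,c in((np.r_[rect(.13,.062,.03)],(255,0,0)),(M["carrying_board"],(0,255,0))):
    for u,v in proj(S,place(P,q)): cv2.circle(a,(int((u+.5-180)*5),int((v+.5-100)*5)),1,c,-1)
cv2.imwrite("pics/p1.png",a[:,:,::-1])
E
```

```text
t: 35.62
tcp_pos: [0.4378, -0.3314, 0.0534]
eef_rot: [[0.986, 0.165, 0.003], [0.165, -0.986, -0.001], [0.002, 0.001, -1.0]]
contact_force: [0.4, 1.0, -2.1]
grip_width: 0.041
grip_force: 61.1
[0.0006, -0.0022, 0.02, 0.0002, -0.0004, -0.0]
```

View pics/p1.png

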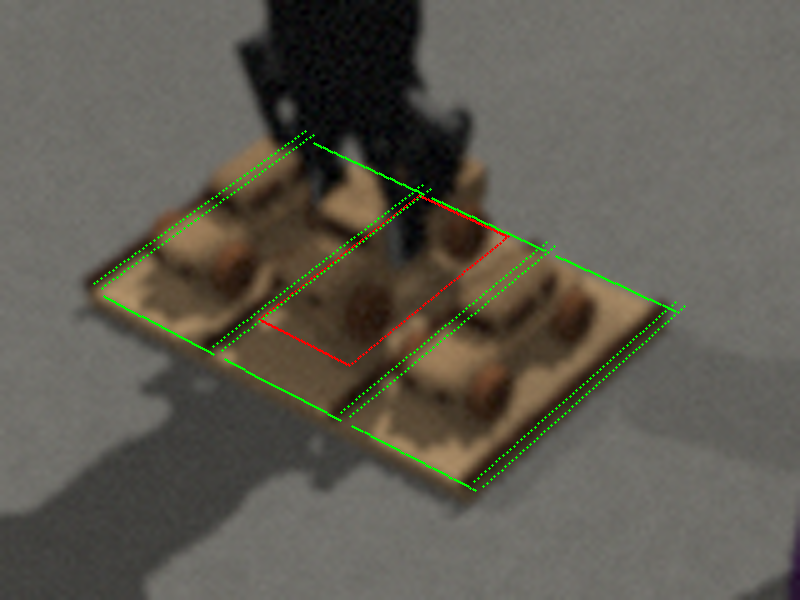

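```bash
python3 -m crank '[[0,-0.001,0.004,0,0,0,-1],[0,-0.001,0.008,0,0,0,-1],[0,-0.001,0.012,0,0,0,-1],[0,-0.001,0.015,0,0,0,-1],[0,-0.001,0.017,0,0,0,-1],[0,-0.001,0.018,0,0,0,-1],[0,-0.001,0.018,0,0,0,-1]]'
```

```text
t: 36.6
tcp_pos: [0.4371, -0.3302, 0.039]
eef_rot: [[0.986, 0.165, 0.001], [0.165, -0.986, 0.0], [0.001, 0.0, -1.0]]
contact_force: [-0.1, -0.2, -2.0]
grip_width: 0.0413
grip_force: 61.1
```

```bash
python3 -m crank '[[0,0,0.001,0,0,0,-1],[0,0,0.002,0,0,0,-1],[0,0,0.002,0,0,0,-1],[0,0,0.002,0,0,0,-1]]'
```

```text
t: 37.1
tcp_pos: [0.4372, -0.3303, 0.0383]
eef_rot: [[0.986, 0.165, 0.002], [0.165, -0.986, 0.0], [0.002, -0.0, -1.0]]
contact_force: [-2.6, 2.7, 9.7]
grip_width: 0.0409
grip_force: 62.7
```

```bash
python3 -m crank '[[0,0,0,0,0,0,0.1],[0,0,0,0,0,0,0.3],[0,0,0,0,0,0,0.3],[0,0,0,0,0,0,0.3],[0,0,0,0,0,0,0.3],[0,0,-0.02,0,0,0,0.3],[0,0,-0.06,0,0,0,0.3],[0,0,-0.12,0,0,0,0.3],[0,0,-0.18,0,0,0,0.3],[0,0,-0.24,0,0,0,0.3],[0,0,-0.25,0,0,0,1],[0,0,-0.25,0,0,0,1]]'; python3 go.py .4767,.287,.225,.11
```

```text
t: 38.6
tcp_pos: [0.437, -0.3301, 0.2256]
eef_rot: [[0.986, 0.165, 0.003], [0.165, -0.986, 0.0], [0.002, 0.0, -1.0]]
contact_force: [-0.4, 0.2, 0.0]
grip_width: 0.085
grip_force: 0.0
[0.188, -0.8028, 0.0011, 0.0003, -0.0003, -0.2411]
```

```bash
python3 -m crank '[[0.012,-0.05,0,0,0,-0.015,1],[0.03,-0.13,0,0,0,-0.04,1],[0.049,-0.21,0,0,0,-0.065,1],[0.068,-0.29,0,0,0,-0.09,1],[0.086,-0.37,0,0,0,-0.115,1],[0.105,-0.45,0,0,0,-0.14,1],[0.124,-0.53,0,0,0,-0.165,1],[0.143,-0.61,0,0,0,-0.19,1],[0.16,-0.69,0,0,0,-0.215,1],[0.176,-0.75,0,0,0,-0.23,1],[0.188,-0.79,0,0,0,-0.24,1],[0.188,-0.803,0,0,0,-0.241,1]]' && python3 -m crank '[[0,0,0,0,0,0,1],[0,0,0,0,0,0,1],[0,0,0,0,0,0,1]]';python3 - <<'E'
from fit import *
np.set_printoptions(precision=4,suppress=True)
T=vision.snapshot("top");S=vision.snapshot("scene")
for sh in([T],[S]): print(fit(sh,M["truck"]+[0,0,.007],(.4316,-.3308,.166))[0],fit(sh,M["carrying_board"],(.4316,-.3308,.166))[0])
for P,n,q in((circ(.054,.116),"tin",(.455,.419,0)),(circ(.048,.102),"bottle",(.476,.288,0))): print(n,fit([S],P,q,True)[0])
a=np.hstack([cv2.resize(T["frame"][230:340,390:520],(473,400)),cv2.resize(S["frame"][90:220,180:285],(323,400))])
cv2.imwrite("pics/p2.png",a[:,:,::-1])
E
python3 go.py .4767,.287,.225,.11 .4767,.287,.074,.11
```

```text
t: 40.1
tcp_pos: [0.4757, 0.2886, 0.2235]
eef_rot: [[-0.112, 0.994, -0.001], [0.994, 0.112, -0.001], [-0.001, -0.001, -1.0]]
contact_force: [-0.5, -0.9, 0.5]
grip_width: 0.0851
grip_force: 0.0
t: 40.48
tcp_pos: [0.4769, 0.2857, 0.2253]
eef_rot: [[-0.107, 0.994, 0.001], [0.994, 0.107, 0.0], [-0.0, 0.001, -1.0]]
contact_force: [0.8, -0.2, -0.5]
grip_width: 0.0856
grip_force: 0.0
[ 0.433  -0.3306 -0.0236] [ 0.4313 -0.3312  0.1648]
[ 0.4315 -0.3317  0.3201] [ 0.4335 -0.3274  0.1625]
tin [0.4553 0.4189 0.    ]
bottle [0.4772 0.2883 0.    ]
[0.001, -0.0001, 0.0005, 0.0002, -0.0, -0.0004]
[0.001, -0.0004, 0.2018, 0.0002, -0.0, -0.0004]
```

View pics/p2.png

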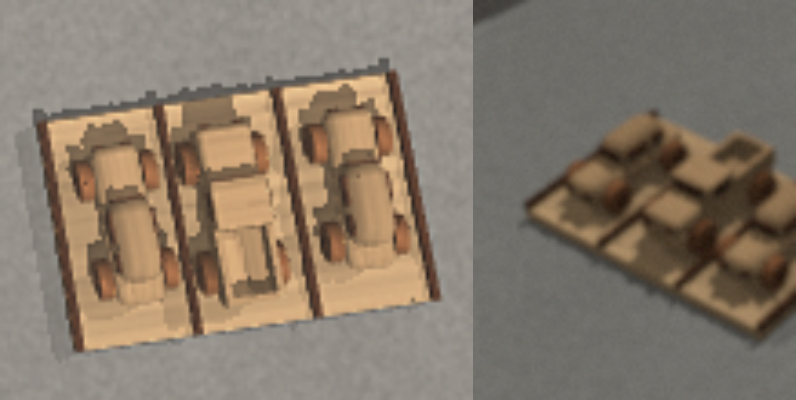

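The truck stands straight in the middle lane, bonnet up like the cars, and clear of both battens. Both cars are undisturbed. Next the bottle goes back.

```bash
python3 -m crank '[[0.001,0,0.05,0,0,0,1],[0.001,0,0.1,0,0,0,1],[0.001,0,0.15,0,0,0,1],[0.001,0,0.185,0,0,0,1],[0.001,0,0.202,0,0,0,1],[0.001,0,0.202,0,0,0,1],[0.001,0,0.202,0,0,0,1],[0.001,0,0.202,0,0,0,1]]' && python3 -m crank '[[0,0,0,0,0,0,-1],[0,0,0,0,0,0,-1],[0,0,0,0,0,0,-1],[0,0,0,0,0,0,-1],[0,0,0,0,0,0,-1],[0,0,0,0,0,0,-1],[0,0,0,0,0,0,-1],[0,0,0,0,0,0,-1],[0,0,0,0,0,0,-1]]' && python3 -m crank '[[0,0,-0.01,0,0,0,-1],[0,0,-0.05,0,0,0,-1],[0,0,-0.1,0,0,0,-1],[0,0,-0.15,0,0,0,-1],[0,0,-0.19,0,0,0,-1],[0,0,-0.2,0,0,0,-1],[0,0,-0.2,0,0,0,-1],[0,0,-0.2,0,0,0,-1]]'; python3 go.py .613,-.0492,.225,.11;  python3 - <<'E'
from fit import *
T=vision.snapshot("top")
P=np.r_[M["truck"],rect(.036,.042,.059,.006)]+[0,0,.007]
print(fit([T],P,(.4316,-.3308,.165),True)[0],fit([T],P,(.4316,-.3258,.165),True)[0])
E
```

```text
t: 41.58
tcp_pos: [0.4774, 0.2883, 0.0747]
eef_rot: [[-0.109, 0.994, 0.003], [0.994, 0.109, 0.001], [0.001, 0.003, -1.0]]
contact_force: [0.5, 0.6, -0.6]
grip_width: 0.0855
grip_force: 0.0
t: 42.7
tcp_pos: [0.477, 0.288, 0.0743]
eef_rot: [[-0.109, 0.994, 0.002], [0.994, 0.109, 0.001], [0.001, 0.002, -1.0]]
contact_force: [-1.0, -0.9, 6.3]
grip_width: 0.0462
grip_force: 60.4
t: 43.7
tcp_pos: [0.4758, 0.2874, 0.2222]
eef_rot: [[-0.109, 0.994, -0.001], [0.994, 0.109, -0.001], [-0.001, -0.001, -1.0]]
contact_force: [0.3, -0.6, -2.4]
grip_width: 0.0464
grip_force: 62.2
[-0.466, 0.1329, -0.0032, -0.0001, 0.0002, -0.0001]
[ 0.43686695 -0.33103922  0.165     ] [ 0.43537912 -0.3194688   0.165     ]
```

```bash
python3 -m crank '[[-0.03,0.009,0,0,0,0,-1],[-0.09,0.026,0,0,0,0,-1],[-0.16,0.046,0,0,0,0,-1],[-0.23,0.066,0,0,0,0,-1],[-0.3,0.085,0,0,0,0,-1],[-0.37,0.105,0,0,0,0,-1],[-0.42,0.12,0,0,0,0,-1],[-0.45,0.128,0,0,0,0,-1],[-0.464,0.133,0,0,0,0,-1],[-0.464,0.133,0,0,0,0,-1],[-0.464,0.133,0,0,0,0,-1]]' && python3 go.py .6135,-.0481,.079,.11 && python3 -m crank '[[0,0,0.03,0,0,0,-1],[0,0,0.08,0,0,0,-1],[0,0,0.13,0,0,0,-1],[0,0,0.165,0,0,0,-1],[0,0,0.18,0,0,0,-1],[0,0,0.186,0,0,0,-1],[0,0,0.19,0,0,0,-1],[0,0,0.19,0,0,0,-1]]'; python3 go.py .6135,-.0481,.0753,.11
```

```text
t: 45.12
tcp_pos: [0.6133, -0.0457, 0.2234]
eef_rot: [[-0.111, 0.994, 0.0], [0.994, 0.111, 0.001], [0.001, 0.001, -1.0]]
contact_force: [-0.1, 0.0, -2.0]
grip_width: 0.0463
grip_force: 62.2
[-0.0034, -0.0002, 0.1925, 0.0001, -0.0001, 0.0001]
t: 46.12
tcp_pos: [0.6143, -0.0472, 0.082]
eef_rot: [[-0.109, 0.994, 0.002], [0.994, 0.109, 0.0], [0.0, 0.002, -1.0]]
contact_force: [-0.5, -0.0, -1.2]
grip_width: 0.0465
grip_force: 62.2
[-0.001, -0.0012, 0.0089, 0.0004, -0.0, -0.0001]
```

```bash
python3 -m crank '[[-0.001,-0.001,0.003,0,0,0,-1],[-0.001,-0.001,0.005,0,0,0,-1],[-0.001,-0.001,0.007,0,0,0,-1],[-0.001,-0.001,0.008,0,0,0,-1],[-0.001,-0.001,0.009,0,0,0,-1],[-0.001,-0.001,0.01,0,0,0,-1],[-0.001,-0.001,0.01,0,0,0,-1]]'
```

```text
t: 47.0
tcp_pos: [0.6134, -0.0483, 0.0753]
eef_rot: [[-0.109, 0.994, 0.002], [0.994, 0.109, 0.001], [0.0, 0.002, -1.0]]
contact_force: [-4.6, 0.2, 14.4]
grip_width: 0.0461
grip_force: 63.7
```

```bash
python3 -m crank '[[0,0,0,0,0,0,-0.3],[0,0,0,0,0,0,0.3],[0,0,0,0,0,0,1],[0,0,0,0,0,0,1],[0,0,0,0,0,0,1],[0,0,0,0,0,0,1],[0,0,-0.05,0,0,0,1],[0,0,-0.12,0,0,0,1],[0,0,-0.2,0,0,0,1],[0,0,-0.2,0,0,0,1],[0,0,-0.2,0,0,0,1]]'; python3 go.py .4669,.3515,.225,.11
```

```text
t: 48.38
tcp_pos: [0.6127, -0.0479, 0.2234]
eef_rot: [[-0.109, 0.994, 0.001], [0.994, 0.109, 0.001], [0.0, 0.001, -1.0]]
contact_force: [0.3, 0.9, 0.1]
grip_width: 0.0853
grip_force: 0.0
[0.5505, -0.1352, -0.002, 0.0002, -0.0001, -0.0001]
```

```bash
python3 -m crank '[[0.05,-0.012,0,0,0,0,1],[0.13,-0.032,0,0,0,0,1],[0.21,-0.052,0,0,0,0,1],[0.29,-0.071,0,0,0,0,1],[0.37,-0.091,0,0,0,0,1],[0.45,-0.111,0,0,0,0,1],[0.51,-0.125,0,0,0,0,1],[0.5505,-0.135,0,0,0,0,1],[0.5505,-0.135,0,0,0,0,1],[0.5505,-0.135,0,0,0,0,1],[0.5505,-0.135,0,0,0,0,1]]'; python3 go.py .4669,.3515,.074,.11
python3 - <<'E'
from fit import *
T=vision.snapshot("top");S=vision.snapshot("scene")
print(fit([T,S],circ(.048,.103),(.6122,-.0477,0),True))
E
```

```text
t: 49.75
tcp_pos: [0.4679, 0.3497, 0.2232]
eef_rot: [[-0.107, 0.994, 0.001], [0.994, 0.107, -0.001], [-0.001, 0.001, -1.0]]
contact_force: [0.0, 0.2, -0.0]
grip_width: 0.0851
grip_force: 0.0
[0.0028, -0.0012, 0.199, 0.0001, 0.0002, -0.0005]
(array([ 0.61273069, -0.04761965,  0.        ]), np.float64(459.1559143066406))
```

The bottle is back within 1 mm. Now the can.

```bash
python3 -m crank '[[0.002,-0.001,0.05,0,0,0,1],[0.002,-0.001,0.1,0,0,0,1],[0.002,-0.001,0.15,0,0,0,1],[0.002,-0.001,0.185,0,0,0,1],[0.002,-0.001,0.199,0,0,0,1],[0.002,-0.001,0.199,0,0,0,1],[0.002,-0.001,0.199,0,0,0,1],[0.002,-0.001,0.199,0,0,0,1]]' && python3 -m crank '[[0,0,0,0,0,0,-1],[0,0,0,0,0,0,-1],[0,0,0,0,0,0,-1],[0,0,0,0,0,0,-1],[0,0,0,0,0,0,-1],[0,0,0,0,0,0,-1],[0,0,0,0,0,0,-1],[0,0,0,0,0,0,-1],[0,0,0,0,0,0,-1]]' && python3 -m crank '[[0,0,-0.01,0,0,0,-1],[0,0,-0.05,0,0,0,-1],[0,0,-0.1,0,0,0,-1],[0,0,-0.15,0,0,0,-1],[0,0,-0.19,0,0,0,-1],[0,0,-0.2,0,0,0,-1],[0,0,-0.2,0,0,0,-1],[0,0,-0.2,0,0,0,-1]]'; python3 go.py .6044,.0203,.225,.11
```

```text
t: 50.85
tcp_pos: [0.4672, 0.3531, 0.0755]
eef_rot: [[-0.109, 0.994, 0.002], [0.994, 0.109, 0.001], [0.001, 0.003, -1.0]]
contact_force: [-0.4, 0.1, -0.3]
grip_width: 0.0855
grip_force: 0.0
t: 51.98
tcp_pos: [0.4668, 0.3528, 0.0747]
eef_rot: [[-0.109, 0.994, 0.002], [0.994, 0.109, 0.0], [0.0, 0.002, -1.0]]
contact_force: [-1.2, -0.2, 5.9]
grip_width: 0.0374
grip_force: 59.9
t: 52.98
tcp_pos: [0.4657, 0.3522, 0.2229]
eef_rot: [[-0.109, 0.994, -0.001], [0.994, 0.109, -0.002], [-0.001, -0.001, -1.0]]
contact_force: [-0.3, -0.4, -2.4]
grip_width: 0.0372
grip_force: 60.6
[-0.4601, 0.1356, -0.0022, -0.0001, 0.0002, -0.0001]
```

```bash
python3 -m crank '[[-0.03,0.009,0,0,0,0,-1],[-0.09,0.027,0,0,0,0,-1],[-0.16,0.047,0,0,0,0,-1],[-0.23,0.068,0,0,0,0,-1],[-0.3,0.088,0,0,0,0,-1],[-0.37,0.109,0,0,0,0,-1],[-0.42,0.124,0,0,0,0,-1],[-0.45,0.133,0,0,0,0,-1],[-0.46,0.136,0,0,0,0,-1],[-0.46,0.136,0,0,0,0,-1],[-0.46,0.136,0,0,0,0,-1]]' && python3 go.py .6044,.0207,.0757,.11 && python3 -m crank '[[0,0,0.03,0,0,0,-1],[0,0,0.08,0,0,0,-1],[0,0,0.13,0,0,0,-1],[0,0,0.165,0,0,0,-1],[0,0,0.18,0,0,0,-1],[0,0,0.186,0,0,0,-1],[0,0,0.19,0,0,0,-1],[0,0,0.19,0,0,0,-1]]'; python3 go.py .6044,.0207,.0757,.11
```

```text
t: 54.35
tcp_pos: [0.605, 0.0225, 0.2241]
eef_rot: [[-0.111, 0.994, 0.0], [0.994, 0.111, 0.001], [0.001, 0.001, -1.0]]
contact_force: [-0.4, -0.5, -1.6]
grip_width: 0.0373
grip_force: 60.4
[-0.0025, -0.0012, 0.1979, 0.0001, -0.0001, 0.0002]
t: 55.35
tcp_pos: [0.6061, 0.021, 0.0827]
eef_rot: [[-0.109, 0.994, 0.002], [0.994, 0.109, 0.0], [0.0, 0.002, -1.0]]
contact_force: [0.5, 0.7, -2.9]
grip_width: 0.0373
grip_force: 60.3
[-0.0001, -0.0023, 0.0094, 0.0004, -0.0, -0.0002]
```

```bash
python3 -m crank '[[0,-0.002,0.003,0,0,0,-1],[0,-0.002,0.005,0,0,0,-1],[0,-0.002,0.007,0,0,0,-1],[0,-0.002,0.008,0,0,0,-1],[0,-0.002,0.009,0,0,0,-1],[0,-0.002,0.01,0,0,0,-1],[0,-0.002,0.01,0,0,0,-1]]'
```

```text
t: 56.22
tcp_pos: [0.6042, 0.0207, 0.0756]
eef_rot: [[-0.109, 0.994, 0.002], [0.994, 0.109, 0.001], [0.001, 0.002, -1.0]]
contact_force: [-4.7, -0.2, 10.8]
grip_width: 0.0375
grip_force: 61.8
```

```bash
python3 -m crank '[[0,0,0,0,0,0,-0.4],[0,0,0,0,0,0,0.2],[0,0,0,0,0,0,1],[0,0,0,0,0,0,1],[0,0,0,0,0,0,1],[0,0,0,0,0,0,1],[0,0,-0.05,0,0,0,1],[0,0,-0.12,0,0,0,1],[0,0,-0.2,0,0,0,1],[0,0,-0.2,0,0,0,1],[0,0,-0.2,0,0,0,1]]'; python3 go.py .456,.4168,.225,.11
```

```text
t: 57.6
tcp_pos: [0.6036, 0.0209, 0.2243]
eef_rot: [[-0.109, 0.994, 0.001], [0.994, 0.109, 0.001], [0.0, 0.001, -1.0]]
contact_force: [0.5, 0.3, -0.3]
grip_width: 0.0856
grip_force: 0.0
[0.5462, -0.1381, -0.0009, 0.0002, -0.0001, -0.0001]
```

```bash
python3 -m crank '[[0.05,-0.012,0,0,0,0,1],[0.13,-0.033,0,0,0,0,1],[0.21,-0.053,0,0,0,0,1],[0.29,-0.073,0,0,0,0,1],[0.37,-0.094,0,0,0,0,1],[0.45,-0.114,0,0,0,0,1],[0.51,-0.129,0,0,0,0,1],[0.547,-0.138,0,0,0,0,1],[0.547,-0.138,0,0,0,0,1],[0.547,-0.138,0,0,0,0,1],[0.547,-0.138,0,0,0,0,1]]'; python3 go.py .456,.4168,.075,.11
python3 - <<'E'
from fit import *
T=vision.snapshot("top");S=vision.snapshot("scene")
print(fit([T,S],M["can"],(.6047,.0209,.11)),fit([T,S],circ(.048,.103),(.6122,-.0477,0),True))
E
```

```text
t: 58.98
tcp_pos: [0.457, 0.4157, 0.224]
eef_rot: [[-0.107, 0.994, 0.001], [0.994, 0.107, -0.001], [-0.001, 0.001, -1.0]]
contact_force: [0.6, -1.0, -0.2]
grip_width: 0.0852
grip_force: 0.0
[0.0019, -0.0014, 0.1987, 0.0001, 0.0002, -0.0005]
(array([0.60350552, 0.02073402, 0.1121118 ]), np.float64(369.57110595703125)) (array([ 0.61272219, -0.04761664,  0.        ]), np.float64(448.20477294921875))
```

```bash
python3 -m crank '[[0.001,-0.001,0.05,0,0,0,1],[0.001,-0.001,0.1,0,0,0,1],[0.001,-0.001,0.15,0,0,0,1],[0.001,-0.001,0.185,0,0,0,1],[0.001,-0.001,0.199,0,0,0,1],[0.001,-0.001,0.199,0,0,0,1],[0.001,-0.001,0.199,0,0,0,1],[0.001,-0.001,0.199,0,0,0,1]]' && python3 -m crank '[[0,0,0,0,0,0,-1],[0,0,0,0,0,0,-1],[0,0,0,0,0,0,-1],[0,0,0,0,0,0,-1],[0,0,0,0,0,0,-1],[0,0,0,0,0,0,-1],[0,0,0,0,0,0,-1],[0,0,0,0,0,0,-1],[0,0,0,0,0,0,-1]]' && python3 -m crank '[[0,0,-0.01,0,0,0,-1],[0,0,-0.05,0,0,0,-1],[0,0,-0.1,0,0,0,-1],[0,0,-0.15,0,0,0,-1],[0,0,-0.19,0,0,0,-1],[0,0,-0.2,0,0,0,-1],[0,0,-0.2,0,0,0,-1],[0,0,-0.2,0,0,0,-1]]'; python3 go.py .5985,.0842,.225,.11
```

```text
t: 60.08
tcp_pos: [0.4563, 0.4184, 0.0763]
eef_rot: [[-0.109, 0.994, 0.002], [0.994, 0.109, 0.002], [0.001, 0.003, -1.0]]
contact_force: [0.7, -0.8, 0.7]
grip_width: 0.0856
grip_force: 0.0
t: 61.2
tcp_pos: [0.456, 0.4182, 0.0759]
eef_rot: [[-0.109, 0.994, 0.002], [0.994, 0.109, 0.001], [0.001, 0.002, -1.0]]
contact_force: [0.2, -0.8, 5.7]
grip_width: 0.0527
grip_force: 61.7
t: 62.2
tcp_pos: [0.4548, 0.4174, 0.2235]
eef_rot: [[-0.109, 0.994, -0.001], [0.994, 0.109, -0.002], [-0.002, -0.001, -1.0]]
contact_force: [0.5, 0.1, -3.2]
grip_width: 0.0528
grip_force: 64.0
[-0.4624, 0.1421, -0.0013, -0.0001, 0.0003, -0.0001]
```

```bash
python3 -m crank '[[-0.03,0.009,0,0,0,0,-1],[-0.09,0.028,0,0,0,0,-1],[-0.16,0.049,0,0,0,0,-1],[-0.23,0.071,0,0,0,0,-1],[-0.3,0.092,0,0,0,0,-1],[-0.37,0.114,0,0,0,0,-1],[-0.42,0.129,0,0,0,0,-1],[-0.45,0.138,0,0,0,0,-1],[-0.462,0.142,0,0,0,0,-1],[-0.462,0.142,0,0,0,0,-1],[-0.462,0.142,0,0,0,0,-1]]' && python3 -m crank '[[0,0,0.03,0,0,0,-1],[0,0,0.08,0,0,0,-1],[0,0,0.13,0,0,0,-1],[0,0,0.165,0,0,0,-1],[0,0,0.18,0,0,0,-1],[0,0,0.186,0,0,0,-1],[0,0,0.189,0,0,0,-1],[0,0,0.189,0,0,0,-1]]'; python3 go.py .5986,.0851,.0769,.11
```

```text
t: 63.58
tcp_pos: [0.5986, 0.0865, 0.225]
eef_rot: [[-0.111, 0.994, 0.0], [0.994, 0.111, 0.001], [0.001, 0.001, -1.0]]
contact_force: [-0.5, 0.9, -3.0]
grip_width: 0.0525
grip_force: 64.0
t: 64.58
tcp_pos: [0.5998, 0.0852, 0.0843]
eef_rot: [[-0.109, 0.994, 0.003], [0.994, 0.109, 0.001], [0.0, 0.003, -1.0]]
contact_force: [-0.0, 0.3, -2.9]
grip_width: 0.0527
grip_force: 63.9
[0.0001, -0.0017, 0.0099, 0.0004, -0.0, -0.0001]
```

```bash
python3 -m crank '[[0,-0.001,0.003,0,0,0,-1],[0,-0.001,0.005,0,0,0,-1],[0,-0.001,0.007,0,0,0,-1],[0,-0.001,0.008,0,0,0,-1],[0,-0.001,0.009,0,0,0,-1],[0,-0.001,0.01,0,0,0,-1],[0,-0.001,0.01,0,0,0,-1]]'
```

```text
t: 65.45
tcp_pos: [0.5988, 0.0849, 0.0769]
eef_rot: [[-0.109, 0.994, 0.002], [0.994, 0.109, 0.001], [0.0, 0.002, -1.0]]
contact_force: [-1.5, -0.8, 7.1]
grip_width: 0.053
grip_force: 64.8
```

Contact made. Release, lift, and move clear over the open area towards the cardboard to look at everything.

```bash
python3 -m crank '[[0,0,0,0,0,0,-0.2],[0,0,0,0,0,0,0.4],[0,0,0,0,0,0,1],[0,0,0,0,0,0,1],[0,0,0,0,0,0,1],[0,0,0,0,0,0,1],[0,0,-0.05,0,0,0,1],[0,0,-0.12,0,0,0,1],[0,0,-0.2,0,0,0,1],[0,0,-0.2,0,0,0,1]]' && python3 -m crank '[[0.05,-0.01,0,0,0,0,1],[0.13,-0.03,0,0,0,0,1],[0.21,-0.06,0,0,0,0,1],[0.29,-0.08,0,0,0,0,1],[0.37,-0.1,0,0,0,0,1],[0.42,-0.12,0,0,0,0,1],[0.42,-0.12,0,0,0,0,1],[0.42,-0.12,0,0,0,0,1]]'
python3 - <<'E'
from fit import *
T=vision.snapshot("top");S=vision.snapshot("scene")
print(fit([T,S],circ(.054,.117),(.597,.086,0),True)[0],fit([T,S],M["can"],(.6047,.0209,.11))[0])
a=np.vstack([cv2.resize(T["frame"][160:340,265:525],(433,300)),cv2.resize(S["frame"][90:350,180:440],(433,300))])
cv2.imwrite("pics/end.png",a[:,:,::-1])
E
```

```text
t: 66.7
tcp_pos: [0.6012, 0.0848, 0.2311]
eef_rot: [[-0.108, 0.994, 0.01], [0.994, 0.108, 0.002], [0.001, 0.01, -1.0]]
contact_force: [1.1, -0.0, -0.4]
grip_width: 0.0853
grip_force: 0.0
t: 67.7
tcp_pos: [0.4748, 0.3873, 0.2253]
eef_rot: [[-0.108, 0.994, 0.001], [0.994, 0.108, -0.001], [-0.001, 0.001, -1.0]]
contact_force: [0.2, -1.9, -0.2]
grip_width: 0.0857
grip_force: 0.0
[0.59773414 0.08616235 0.        ] [0.60341937 0.02064622 0.10831106]
```

View pics/end.png

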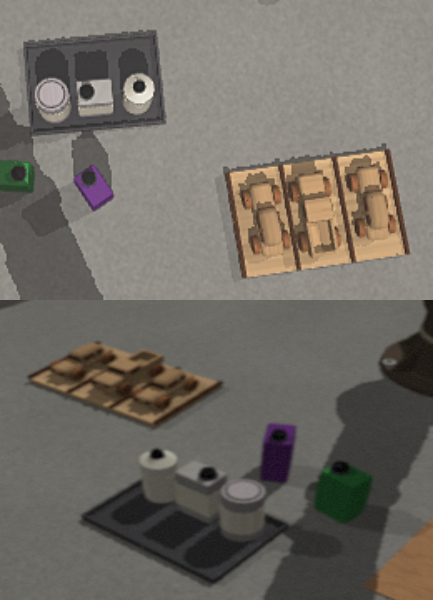

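Both views show the containers upright in their original places in the tray and the truck parked between the two cars, facing the same way. The look-alikes haven't been touched. Handing in.

```bash
python3 -c "
from workcell import arm
print(arm.hand_in())"
```

```text
the job is handed in; nothing more can be done
None
```

Job handed in at about 68 s (limit 147 s): the truck is in the middle lane between the two cars, nose the same way and perhaps a few mm off the lane's centre, and the tin, can and bottle are back upright within about 1 mm of where they started, the can turned as it was to within about 2° (its starting angle could only be read roughly).

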